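# Throw the switch behind the book row with a bent rod

## Robot

A 7-joint arm with a two-finger parallel gripper is mounted at the origin on the work surface. World frame = base frame: x ahead of the robot, y to its left, z up, the work surface at z = 0. Lengths are in m, angles in rad, forces in N, time in s.
With the tool pointing down it reaches from about 0.425 to 0.875 m from the base axis. Payload 9.9 kg.
Tool frame: the origin (TCP) lies at the centre of the arm's flange, where the gripper is bolted on; the fingertips stand 173 mm ahead of it and the grasp point (between the pads) lies 155 mm ahead of it; x points along the fingers, y is the direction in which the jaws open and shut, and the axes are right-handed (so a half turn about x gives the same grasp; the last joint's range is limited). The gripper opens to 85 mm and grips with 20 to 120 N. Pads are 22 mm wide; open, the fingers measure 114 mm over their backs; the gripper's body (76 mm by 85 mm) begins 54 mm behind the grasp point. The pads swing forward as they close: fully open they stand 13 mm farther back than shut.
Start: joints at [1.089, 0.576, 0.025, 1.437, -0.015, 1.129, -0.057], TCP at [0.261, -0.622, 0.405] pointing down, gripper open.
Joint ranges: [-2.76, 2.76], [-0.34, 2.15], [-1.52, 1.57], [0.19, 2.46], [-1.09, 4.23], [0.17, 1.99], [-2.82, 2.82]. Speed limits (rad/s): [2.22, 2.22, 3.01, 3.01, 3.14, 3.14, 3.14].

## Interface

Orientations are given as [roll, pitch, yaw] about the fixed x, y, z axes, in that order (R = Rz(yaw) Ry(pitch) Rx(roll)).
In Python, from rig import observe, get_image, finish_job, search_frame gives the robot as it stands.
- The arm moves only by the tool jog_arm, never from a script. Its argument "rows" is a list of rows, each a list of 4 numbers: the shift along the tool's x, y, z in mm, then the turn about the tool's x in rad. In form: [[x, y, z, turn], ...]. A call has 1 to 10 rows; each row is the pose to reach, as a shift and turn from the pose commanded when the call began, along the tool's axes at that moment; what a row does not reach only later rows make up. A row lasts 1/8 s, in which the tool goes at most 62.5 mm and 10.7 degrees, less where a joint would pass 70% of its speed; a pose out of reach is approached as far as the arm can. A call with a gripper value outside its range is refused whole. "hand" is the gripper's target within -1 to 1 (shut at 1, half-way at 0, fully open at -1), set as the call begins (left out, the last holds). The fingers move at their own pace and stop on an object; "grip_force" is the grip in N (left out, the last holds). Time passes only in rows, so rows that repeat a pose let the fingers close. It gives the time, the measured TCP pose, the force and the opening at its end, in the units of the state.
- observe(): the state, without advancing time (a new reading comes with each control period).
- get_image(name): name is "side" or "top"; returns a dict with "image" (384x512x3 uint8, red, green, blue), "range_z" (384x512 float32, m along the optical axis (not along the pixel's ray), 0 where there is no reading), "vfov" (degrees; the focal length in pixels is half the picture's height over the tangent of half this angle, whatever the lens; pixels are square), "cx", "cy" (the principal point, pixels), "k1" (the pictures are not rectified: a ray, as slopes to the right and down, at radius r is drawn at 1 + k1 r^2 times it, then the intrinsics apply), "rvec" (rotation vector, rad) and "tvec" (3), from world to camera coordinates, as OpenCV has them. Camera axes: x right, y down, z forward; pixel columns grow to the right and rows downward; lengths in m; the calibration is good to about 2 mm. A picture is of the moment at which its call begins.
- finish_job(): hands the job in, once; it reports no verdict.
Trained networks look in a picture, given as the dict that the camera call returned (one of the last four; its "shot" number tells which), for a name from the list of things; names that differ only in an ending like _2 or _b are one class to them, and where a whole thing is asked for, a point or a joint stands for the part that bears it (a point fixed in the world has none). Each returns a list of dicts, best first, with "p" (0 to 1); they miss things now and then, are a little off and sometimes report something else, mostly with a low value. They report only what shows in the picture. A call takes as long as a camera call.
- search_frame(query, picture): "centre" ([column, row] as shares, 0 to 1, of the picture: columns of its width, rows of its height, amid what is visible of it).
The state is a dict: "time_s": time; "joint_pos": joint angles; "qd": joint speeds; "tau": joint torques, N m; "eef_pos": TCP position; "eef_rot": TCP orientation; "wrist_force": force on the tool from outside, world axes, zero at the start; "moment": the same for the moment, N m; "finger_gap": finger opening in m.
Only numpy, scipy, OpenCV 4.12 (cv2) and the standard library are available. Lean on these libraries where they do the work, as an engineer would, in place of code of your own. Each camera call takes 0.05 s, during which the arm holds its last target.

## Task

The switch board is hidden behind the row of standing books. Take the bent rod from its stack of books, reach over the row with it and pull the wide paddle lever towards the books, all the way over; then put the rod back on its stack, handle flat, where it lay. Work the lever with the rod only, leave the ball-ended lever as it is and do not shift the row of books.

Things in the scene. Friction and masses are not known exactly. Their poses are not given: they have to be found in the camera images.
- rod_handle (a point): Bent rod, 0.15 kg: wooden handle 140 x 26 wide x 30 tall; from its front end, at mid-height, an 8 mm aluminium rod runs on level, then bends straight down. Point: handle's centre, half-way up. x: along the handle to the bend; z: up. The downward leg is 170 mm ahead of the point; its lower end 115 mm below it. A straight rod with the same handle lies on the other stack: not wanted.
- stack_bent: The fixed stack of four books, 120 tall, 200 (x) by 150 (y), on which the bent rod's handle lies flat, its leg hanging free beyond the stack's +x edge. Origin: centre of its underside.
- paddle_hinge (a point): Fixed hinge of the wide paddle lever, 41 mm above the desk, level with the top of its switch box (70 x 66). x: level, away from the book row, square to it within a few degrees; z: up. The lever is a black flat plate 40 wide, 8 thick, its free end 55 mm from the hinge. The other box, 120 mm to one side on the same board, has a thin stick with a 20 mm ball.
- paddle (a joint): Angle of the paddle lever in rad. 0: it leans 0.5 rad from upright away from the book row (+x of its hinge); 1.0: it leans 0.5 rad towards the book row, fully over. It starts near 0 and stays where it is left; about 1 N at its free end moves it.
- ball (a joint): Angle of the ball-ended lever in rad, same sense; it starts near 0 and is to be left there.
- book_row: Row of nine standing books between two steel bookends, standing loose on the desk between the robot and the switch board: 268 long (y), 108 deep (x), 142 tall, 2.6 kg. Origin: centre of its underside. Its back face is about 80 mm in front of the paddle's hinge.

How it is judged:
On the way, in this order (a step that is already met when the one before it is completed fails the run):
1. the bent rod is lifted clear of its stack (height (world z) of rod_handle above 0.165 m), for 0.2 s.
2. the paddle lever is pulled over towards the books while the rod is held up over the row (value of joint paddle above 0.8 rad and height (world z) of rod_handle above 0.14 m and horizontal distance between rod_handle and paddle_hinge below 0.25 m), for 0.1 s.
At the end, for the whole second after the job is handed in: The paddle lever stands fully over towards the books (joint above 0.8 of 1.0 rad), the ball-ended lever is below 0.3 rad, and the bent rod rests let go on its stack, its handle flat within 10 degrees and its centre within 50 mm of where it lay (value of joint paddle above 0.8 rad and value of joint ball below 0.3 rad and distance of rod_handle from where it was at the start of the episode below 0.05 m and angle between rod_handle's own z axis and vertical below 0.17 rad and linear speed of bent_rod below 0.02 m/s); the robot touches nothing.
It fails at once if a finger or the arm touches the paddle lever instead of the rod (contact force between any of the fingers, the arm and paddle above 0.3 N).
It fails at once if the ball-ended lever is moved (value of joint ball above 0.3 rad).
It fails at once if the row of books is shifted by more than 25 mm or tipped by more than 10 degrees (distance of book_row from where it was at the start of the episode above 0.025 m or angle between book_row's own z axis and vertical above 0.17 rad).
It also fails if it takes over 46 s, if anything falls off the work surface, if the arm or the gripper's body presses on something with over 40 N, if the wrist force passes 120 N, or if a joint passes its speed limit or range.

## Working session

There is one attempt and no reset: what is moved stays moved. The work goes in short steps, Python scripts to look and compute and a tool call to move; the robot and the scene stay as the last step left them, time stands still between calls to the robot, and variables do not carry over. Pictures are saved under pics/ and viewed, and the job is handed in when it is done.

Besides the shell and the picture viewer there is one more tool, called after "Call:" as name(argument=value, ...), one argument or row to a line, values as JSON. jog_arm: Moves the arm, as the interface text tells. Its arguments: {"type":"object","properties":{"rows":{"type":"array"},"hand":{"type":"number"},"grip_force":{"type":"number"}},"required":["rows"]}

```bash
ls; mkdir -p pics
cat > h.py <<'E'
import numpy as np, cv2
from rig import observe,get_image,finish_job,search_frame
def save(name,d):
    cv2.imwrite('pics/'+name+'.png',cv2.cvtColor(d['image'],cv2.COLOR_RGB2BGR))
def cloud(d):
    H,W=d['range_z'].shape; f=H/2/np.tan(np.radians(d['vfov'])/2)
    u,v=np.meshgrid(np.arange(W),np.arange(H))
    xd=(u-d['cx'])/f; yd=(v-d['cy'])/f
    x,y=xd.copy(),yd.copy()
    for _ in range(20):
        s=1+d['k1']*(x*x+y*y); x=xd/s;y=yd/s
    z=d['range_z']; P=np.stack([x*z,y*z,z],-1)
    R=cv2.Rodrigues(np.array(d['rvec'],float))[0]
    W_=(P-np.array(d['tvec']).reshape(3))@R
    W_[z<=0]=np.nan
    return W_
E
python3 - <<'E'
from h import *
import pickle
print(observe())
D={}
for n in('top','side'):
    d=get_image(n); save(n+'0',d); D[n]=d
    R=cv2.Rodrigues(np.array(d['rvec'],float))[0]
    print(n,'cam',-R.T@np.array(d['tvec']).reshape(3),d['vfov'],d['k1'])
    C=cloud(d)
    for q in('rod_handle','stack_bent','paddle','ball','book_row','paddle_hinge'):
        for r in search_frame(q,d)[:3]:
            c=r['centre'];i,j=int(c[1]*384),int(c[0]*512)
            print(q,round(r['p'],2),j,i,C[i,j].round(3))
pickle.dump(D,open('D0.pkl','wb'))
E
```

```text
pics
{'time_s': 0.0, 'joint_pos': array([ 1.08915563,  0.57649878,  0.02479827,  1.43789759, -0.01498463,
        1.1289601 , -0.05650363]), 'qd': array([-0.00117068, -0.00013999,  0.00161367,  0.00020948, -0.00021233,
        0.00015746,  0.00012101]), 'tau': array([ 8.84139845e-04, -7.65745926e+01,  2.25031123e+00, -2.85952055e+01,
        1.51587103e-02,  1.28853085e-02, -5.49326771e-06]), 'eef_pos': array([ 0.26149029, -0.62211964,  0.40386747]), 'eef_rot': array([-1.52633715,  1.56921631,  2.01317184]), 'wrist_force': array([ 0.5270377 ,  0.70799622, -0.2070192 ]), 'moment': array([-0.01989784,  0.00453161, -0.02143858]), 'finger_gap': 0.085108198867204}
top cam [0.42781515 0.01371632 1.13923235] 49.18704443337987 -0.04716522997495701
rod_handle 0.58 393 221 [ 0.483 -0.308  0.151]
stack_bent 0.81 402 239 [ 0.44  -0.328  0.15 ]
paddle 0.65 228 135 [0.712 0.089 0.08 ]
ball 0.55 278 146 [ 0.692 -0.043  0.04 ]
book_row 0.83 240 192 [0.556 0.055 0.133]
book_row 0.42 233 144 [0.695 0.077 0.052]
paddle_hinge 0.77 231 144 [0.695 0.082 0.052]
side cam [ 0.83483295 -0.44533763  1.18307455] 46.208259945201185 0.041338965278090514
rod_handle 0.69 137 276 [ 0.48  -0.316  0.149]
stack_bent 0.64 126 290 [ 0.467 -0.353  0.118]
paddle 0.55 296 200 [0.709 0.071 0.084]
ball 0.73 245 180 [0.573 0.032 0.138]
ball 0.57 271 233 [ 0.694 -0.046  0.084]
book_row 0.97 243 182 [0.571 0.024 0.137]
paddle_hinge 0.95 294 202 [0.706 0.065 0.08 ]
```

View pics/top0.png

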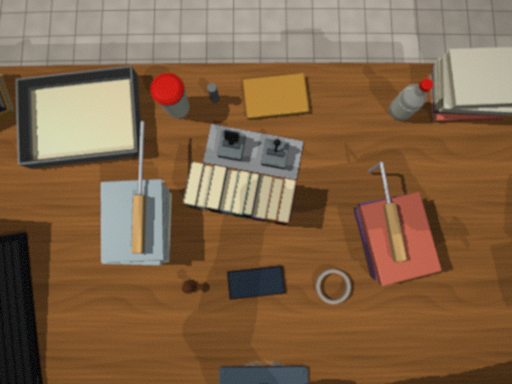

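View pics/side0.png

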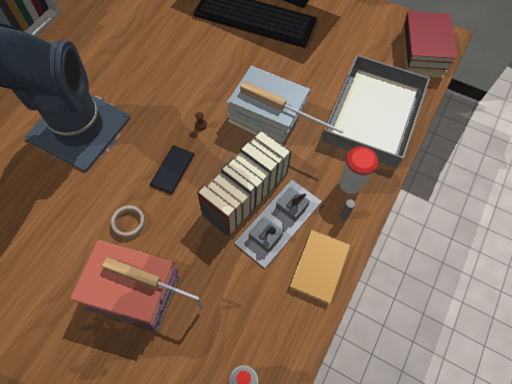

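The bent rod lies on the red stack: handle at about (396,235) in the top view, leg at (377,168). The paddle box is at (232,143) and the ball box at (277,150), behind the row. Next I measure the geometry.

```bash
python3 - <<'E'
from h import *
import pickle
D=pickle.load(open('D0.pkl','rb'))
for n in('top','side'):
    d=D[n];C=cloud(d);x,y,z=C[...,0],C[...,1],C[...,2]
    hsv=cv2.cvtColor(d['image'],cv2.COLOR_RGB2HSV)
    box=lambda a,b,c,e,f,g:(x>a)&(x<b)&(y>c)&(y<e)&(z>f)&(z<g)
    m=box(.35,.6,-.45,-.2,.137,.17)
    P=C[m]; wood=(hsv[m][:,0]>10)&(hsv[m][:,0]<25)
    H=P[wood]
    r=cv2.minAreaRect((H[:,:2]*1000).astype(np.float32)); print(n,'handle',len(H),r,np.median(H[:,2]))
    # rod
    m=box(.53,.68,-.35,-.2,.1,.16); Q=C[m]; print('rod pts',len(Q)); 
    if len(Q): print(Q[np.argsort(Q[:,0])][::max(1,len(Q)//12)].round(3).tolist())
    m=box(.53,.7,-.35,-.2,.01,.1); Q=C[m]; print('leg',len(Q),Q[::max(1,len(Q)//10)].round(3).tolist())
    m=box(.45,.68,-.13,.22,.125,.16);P=C[m];r=cv2.minAreaRect((P[:,:2]*1000).astype(np.float32));print('row',r,np.median(P[:,2]),cv2.boxPoints(r))
    m=box(.6,.85,-.12,.2,.05,.12)
    Q=C[m&(hsv[...,2]<75)]; print('dark',len(Q))
    for a in Q[::max(1,len(Q)//40)]: print(a.round(3),end=' ')
    print()
    s=d['image']
E
python3 - <<'E'
import cv2
a=cv2.imread('pics/top0.png')[110:230,170:320]; cv2.imwrite('pics/tc.png',cv2.resize(a,None,fx=5,fy=5))
a=cv2.imread('pics/side0.png')[130:270,190:340]; cv2.imwrite('pics/sc.png',cv2.resize(a,None,fx=4,fy=4))
E
```

```text
top handle 735 ((489.6092529296875, -308.76708984375), (203.3004608154297, 27.31693458557129), 8.830351829528809) 0.14961491849807512
rod pts 266
[[0.531, -0.348, 0.124], [0.532, -0.301, 0.119], [0.534, -0.287, 0.121], [0.536, -0.348, 0.119], [0.539, -0.323, 0.12], [0.541, -0.299, 0.142], [0.547, -0.3, 0.139], [0.561, -0.296, 0.139], [0.577, -0.293, 0.134], [0.593, -0.292, 0.14], [0.608, -0.29, 0.14], [0.623, -0.291, 0.14], [0.629, -0.286, 0.132]]
leg 99 [[0.629, -0.286, 0.079], [0.627, -0.284, 0.065], [0.623, -0.288, 0.069], [0.624, -0.287, 0.022], [0.547, -0.327, 0.092], [0.543, -0.298, 0.088], [0.539, -0.288, 0.094], [0.537, -0.274, 0.09], [0.535, -0.256, 0.091], [0.535, -0.279, 0.091], [0.533, -0.262, 0.087]]
row ((559.1939697265625, 57.208709716796875), (260.51763916015625, 108.69756317138672), 79.00829315185547) 0.13088575685417203 [[481.00616  -60.297966]
 [587.70966  -81.022995]
 [637.3818   174.7154  ]
 [530.6783   195.44041 ]]
dark 261
[0.833 0.12  0.083] [0.827 0.131 0.084] [0.833 0.141 0.062] [0.831 0.125 0.067] [0.828 0.13  0.067] [0.827 0.136 0.061] [0.826 0.134 0.057] 
[... 1905 characters left out ...]
[0.618 0.088 0.075] [0.619 0.087 0.066] [0.62  0.086 0.056] [0.605 0.029 0.115] [0.605 0.03  0.101] [0.613 0.058 0.054] [0.606 0.029 0.087] [0.724 0.093 0.092] [0.716 0.084 0.094] [0.609 0.03  0.073] [0.722 0.087 0.087] [0.708 0.081 0.077] [0.606 0.031 0.057] [0.716 0.073 0.094] [0.699 0.078 0.06 ] [0.604 0.005 0.09 ] [0.718 0.069 0.091] [0.715 0.063 0.093] [0.713 0.061 0.089] [0.711 0.062 0.078] [0.829 0.122 0.077] [0.829 0.124 0.059] [0.847 0.122 0.084] [0.844 0.118 0.081] [0.843 0.118 0.074] [0.842 0.12  0.061] [0.848 0.121 0.059] [ 0.687 -0.033  0.089] [ 0.696 -0.033  0.093] [ 0.699 -0.033  0.089] [ 0.698 -0.038  0.092] [ 0.692 -0.043  0.089] [ 0.692 -0.047  0.091] [ 0.697 -0.045  0.084]
```

View pics/tc.png

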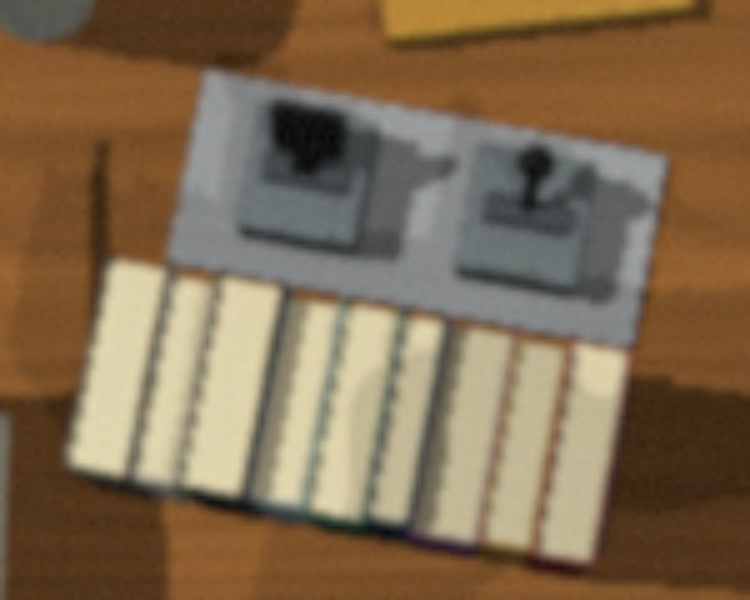

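View pics/sc.png

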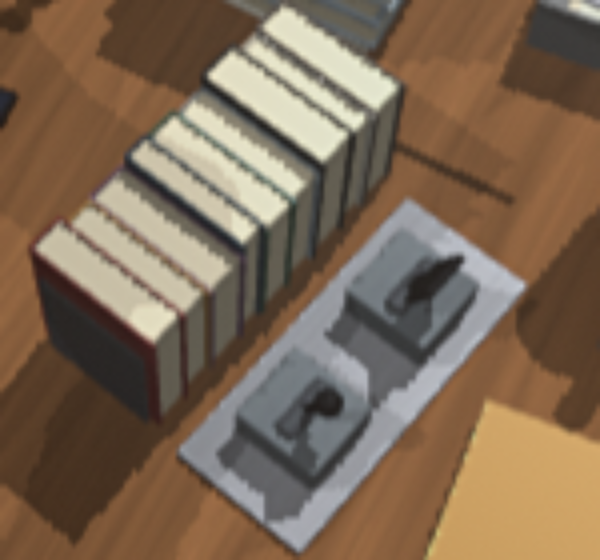

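The paddle is wide, black and leaning away from the row, beside the ball lever at about (278,146). Before moving, I refine the paddle and box poses and work out the first move.

Run:
```python
from h import *
import pickle
D=pickle.load(open('D0.pkl','rb'))
for n in('top','side'):
    d=D[n];C=cloud(d);x,y,z=C[...,0],C[...,1],C[...,2]
    hsv=cv2.cvtColor(d['image'],cv2.COLOR_RGB2HSV)
    box=lambda a,b,c,e,f,g:(x>a)&(x<b)&(y>c)&(y<e)&(z>f)&(z<g)
    Q=C[box(.69,.75,.04,.13,.082,.1)]; r=cv2.minAreaRect((Q[:,:2]*1000).astype(np.float32)); print(n,'tip',len(Q),Q.mean(0),r)
    Q=C[box(.63,.78,.03,.14,.033,.048)]; r=cv2.minAreaRect((Q[:,:2]*1000).astype(np.float32)); print('box',len(Q),r)
    Q=C[box(.6,.78,-.1,.005,.033,.048)]; r=cv2.minAreaRect((Q[:,:2]*1000).astype(np.float32)); print('ballbox',len(Q),r)
o=observe()
from scipy.spatial.transform import Rotation as Ro
R=Ro.from_euler('xyz',o['eef_rot']).as_matrix(); print(R.round(4))
yaw=np.radians(8.7)
print('jaw axis now yaw',np.degrees(np.arctan2(R[1,1],R[0,1])))
g=np.array([.460,-.315,.405])
print('shift',(R.T@(g-o['eef_pos'])*1000).round(1))
```

```text
top tip 75 [0.7156945  0.07998652 0.08918715] ((716.1436157226562, 79.3859634399414), (40.23832321166992, 12.88294792175293), 81.52494049072266)
box 446 ((696.9853515625, 82.94235229492188), (66.03780364990234, 70.28826141357422), 79.1762924194336)
ballbox 543 ((674.05078125, -34.679595947265625), (65.93011474609375, 71.10978698730469), 78.577392578125)
side tip 53 [0.71646398 0.07779414 0.09001952] ((716.3779907226562, 79.92543029785156), (38.88251495361328, 11.48297119140625), 79.08480072021484)
box 462 ((696.4691162109375, 83.0546875), (66.83097076416016, 71.20608520507812), 78.66500854492188)
ballbox 526 ((675.0897216796875, -34.898704528808594), (68.79957580566406, 71.13550567626953), 79.0390853881836)
[[-0.      0.3874 -0.9219]
 [ 0.     -0.9219 -0.3874]
 [-1.     -0.      0.    ]]
jaw axis now yaw -67.20553811456423
shift [-3.000e-01 -2.064e+02 -3.021e+02]
```

Call:
jog_arm(
  rows=[
    [0,-34,-50,0.06],
    [0,-68,-100,0.12],
    [0,-104,-152,0.18],
    [0,-138,-204,0.246],
    [0,-172,-256,0.246],
    [0,-207,-314,0.246],
    [0,-207,-314,0.246],
    [0,-207,-314,0.246],
  ],
  hand=-1,
)

```text
time_s: 1.7
eef_pos: [0.4709, -0.3097, 0.4048]
eef_rot: [1.189, 1.57, -1.799]
wrist_force: [-0.3, -0.2, 0.0]
finger_gap: 0.0852
```

```bash
cat >> h.py <<'E'
from scipy.spatial.transform import Rotation as Ro
def pose():
    o=observe(); return o['eef_pos'],Ro.from_euler('xyz',o['eef_rot']).as_matrix(),o
def need(g,yaw_rod):
    p,R,o=pose()
    cur=np.arctan2(-R[1,2],-R[0,2])
    print('t',round(o['time_s'],2),'pos',p.round(4),'rodyaw',np.degrees(cur).round(2),'tilt',R[:,0].round(4),'gap',round(o['finger_gap'],4),'F',o['wrist_force'].round(1))
    print('shift',(R.T@(np.array(g)-p)*1000).round(1),'turn',round(cur-np.radians(yaw_rod),4))
E
python3 -c "
from h import *
need([.460+.012*.9885,-.315+.012*.151,.300],8.7)
d=get_image('top');save('t1',d)
d=get_image('side');save('s1',d)"
```

```text
t 1.7 pos [ 0.4709 -0.3097  0.4048] rodyaw 8.77 tilt [-1.e-04 -4.e-04 -1.e+00] gap 0.0852 F [-0.3 -0.2  0. ]
shift [104.8   3.6  -0.4] turn 0.0012
```

Call:
jog_arm(
  rows=[
    [40,3.5,0,0],
    [80,3.5,0,0],
    [98,3.5,0,0],
    [105,3.5,0,0],
    [105,3.5,0,0],
  ],
)

```text
time_s: 2.42
eef_pos: [0.4709, -0.3142, 0.2998]
eef_rot: [0.464, 1.57, -2.528]
wrist_force: [-0.0, -0.8, 0.4]
finger_gap: 0.0854
```

```bash
python3 -c "
from h import *
need([.460+.012*.9885,-.315+.012*.151,.300],8.7)
d=get_image('side');save('s2',d)
cv2.imwrite('pics/s2c.png',cv2.resize(cv2.imread('pics/s2.png')[180:360,40:240],None,fx=3,fy=3))"
```

```text
t 2.42 pos [ 0.4709 -0.3142  0.2998] rodyaw 8.61 tilt [-3.e-04 -2.e-04 -1.e+00] gap 0.0854 F [-0.  -0.8  0.4]
shift [-0.2 -0.8 -1.1] turn -0.0016
```

View pics/s2c.png

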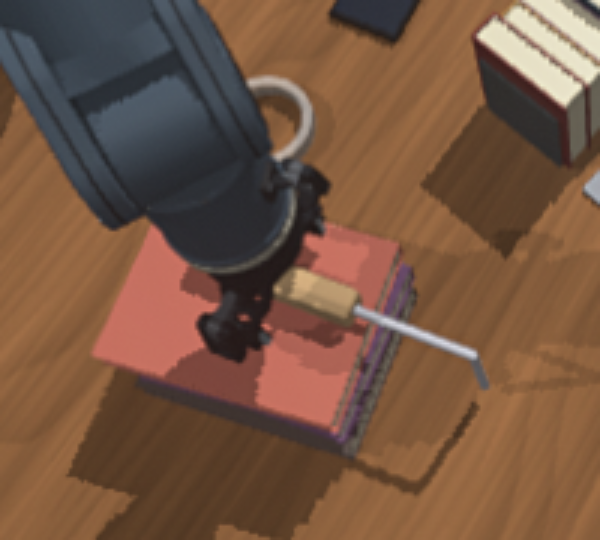

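The open fingers straddle the handle (crop about (290,290)), and nothing is pressed. I close now.

Call:
jog_arm(
  rows=[
    [0,0,0,0],
    [0,0,0,0],
    [0,0,0,0],
    [0,0,0,0],
    [0,0,0,0],
    [0,0,0,0],
    [0,0,0,0],
    [0,0,0,0],
  ],
  hand=1,
  grip_force=80,
)

```text
time_s: 3.48
eef_pos: [0.4715, -0.3133, 0.3003]
eef_rot: [2.494, 1.57, -0.496]
wrist_force: [-1.1, 0.6, 5.8]
finger_gap: 0.0242
```

Call:
jog_arm(
  rows=[
    [-10,0,0,0],
    [-30,0,0,0],
    [-60,0,0,0],
    [-100,0,0,0],
    [-140,0,0,0],
    [-165,0,0,0],
    [-165,0,0,0],
    [-165,0,0,0],
  ],
)

```text
time_s: 4.47
eef_pos: [0.471, -0.3131, 0.4639]
eef_rot: [-0.662, 1.569, 2.631]
wrist_force: [-0.5, 0.1, -1.4]
finger_gap: 0.0247
```

```bash
python3 -c "
from h import *
c,s=np.cos(np.radians(-11.2)),np.sin(np.radians(-11.2))
hx,hy=.694,.0835
L=.158+0 -.065  # tcp behind hinge when leg 65 beyond
g=[hx-L*c,hy-L*s,.465]; print(g)
need(g,-11.2)
d=get_image('side');save('s3',d)
t=get_image('top');save('t3',t)
for d in(d,t):
  C=cloud(d);x,y,z=C[...,0],C[...,1],C[...,2]
  m=(x>.5)&(x<.7)&(y<-.22)&(y>-.36)&(z>.15)&(z<.36);Q=C[m];print(len(Q));print(Q[np.argsort(Q[:,0])][::max(1,len(Q)//14)].round(3).tolist())
cv2.imwrite('pics/s3c.png',cv2.resize(cv2.imread('pics/s3.png')[160:360,20:260],None,fx=3,fy=3))"
```

```text
[np.float64(0.6027711705525252), np.float64(0.1015637946634574), 0.465]
t 4.47 pos [ 0.471  -0.3131  0.4639] rodyaw 8.7 tilt [-1.2e-03  7.0e-04 -1.0e+00] gap 0.0247 F [-0.5  0.1 -1.4]
shift [  -1.  -389.9 -193. ] turn 0.3474
508
[[0.5, -0.313, 0.312], [0.505, -0.32, 0.311], [0.51, -0.319, 0.312], [0.514, -0.295, 0.312], [0.519, -0.295, 0.313], [0.524, -0.317, 0.309], [0.527, -0.296, 0.302], [0.531, -0.302, 0.302], [0.549, -0.302, 0.305], [0.567, -0.295, 0.3], [0.584, -0.292, 0.3], [0.603, -0.292, 0.301], [0.62, -0.293, 0.3], [0.628, -0.293, 0.292], [0.631, -0.289, 0.206]]
487
[[0.501, -0.295, 0.301], [0.505, -0.3, 0.316], [0.509, -0.293, 0.296], [0.513, -0.292, 0.299], [0.517, -0.292, 0.301], [0.521, -0.301, 0.316], [0.526, -0.304, 0.313], [0.542, -0.304, 0.299], [0.558, -0.296, 0.301], [0.574, -0.296, 0.303], [0.591, -0.291, 0.301], [0.608, -0.294, 0.301], [0.622, -0.287, 0.294], [0.624, -0.285, 0.294], [0.627, -0.285, 0.222]]
```

View pics/s3c.png

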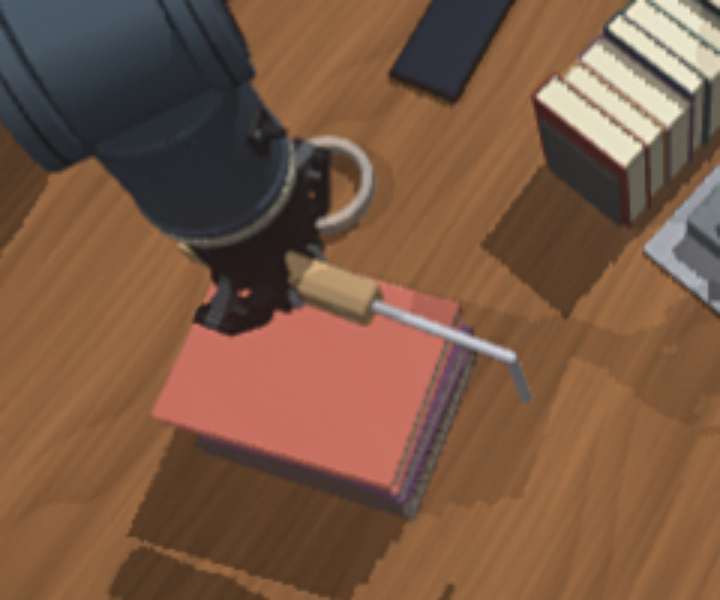

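The rod is held level (crop leg at (525,380)): handle centre at z 0.299, leg bottom about 0.184. I carry it over the row.

Call:
jog_arm(
  rows=[
    [0,-40,-20,0.03],
    [0,-88,-43,0.08],
    [0,-136,-67,0.13],
    [0,-184,-91,0.18],
    [0,-232,-115,0.23],
    [0,-280,-139,0.28],
    [0,-328,-163,0.32],
    [0,-370,-184,0.347],
    [0,-390,-193,0.347],
    [0,-390,-193,0.347],
  ],
)

```text
time_s: 5.82
eef_pos: [0.6032, 0.1029, 0.4635]
eef_rot: [0.214, 1.569, -3.12]
wrist_force: [-0.6, -0.4, -1.8]
finger_gap: 0.0247
```

```bash
python3 -c "
from h import *
need([.6028,.1016,.335],-11.2)
d=get_image('side');save('s4',d)
t=get_image('top');save('t4',t)
for d in(d,t):
  C=cloud(d);x,y,z=C[...,0],C[...,1],C[...,2]
  m=(x>.64)&(x<.85)&(y<.15)&(y>.0)&(z>.15)&(z<.33);Q=C[m];print(len(Q));print(Q[np.argsort(Q[:,0])][::max(1,len(Q)//14)].round(3).tolist())
cv2.imwrite('pics/s4c.png',cv2.resize(cv2.imread('pics/s4.png')[100:300,170:410],None,fx=3,fy=3))"
```

```text
t 5.83 pos [0.6032 0.1029 0.4635] rodyaw -11.02 tilt [-0.0019 -0.     -1.    ] gap 0.0247 F [-0.6 -0.4 -1.8]
shift [ 1.285e+02  1.300e+00 -1.000e-01] turn 0.0032
360
[[0.64, 0.084, 0.304], [0.644, 0.083, 0.295], [0.648, 0.08, 0.298], [0.652, 0.079, 0.315], [0.655, 0.084, 0.307], [0.659, 0.102, 0.311], [0.674, 0.088, 0.304], [0.69, 0.085, 0.307], [0.707, 0.081, 0.296], [0.723, 0.077, 0.302], [0.739, 0.08, 0.302], [0.752, 0.072, 0.302], [0.755, 0.071, 0.233], [0.757, 0.07, 0.297], [0.759, 0.074, 0.301]]
110
[[0.721, 0.075, 0.302], [0.729, 0.075, 0.303], [0.733, 0.077, 0.303], [0.738, 0.073, 0.301], [0.741, 0.071, 0.3], [0.744, 0.073, 0.303], [0.748, 0.071, 0.303], [0.752, 0.076, 0.3], [0.752, 0.071, 0.232], [0.752, 0.069, 0.304], [0.753, 0.073, 0.203], [0.753, 0.073, 0.243], [0.753, 0.069, 0.266], [0.754, 0.074, 0.233], [0.755, 0.074, 0.225], [0.756, 0.067, 0.301]]
```

View pics/s4c.png

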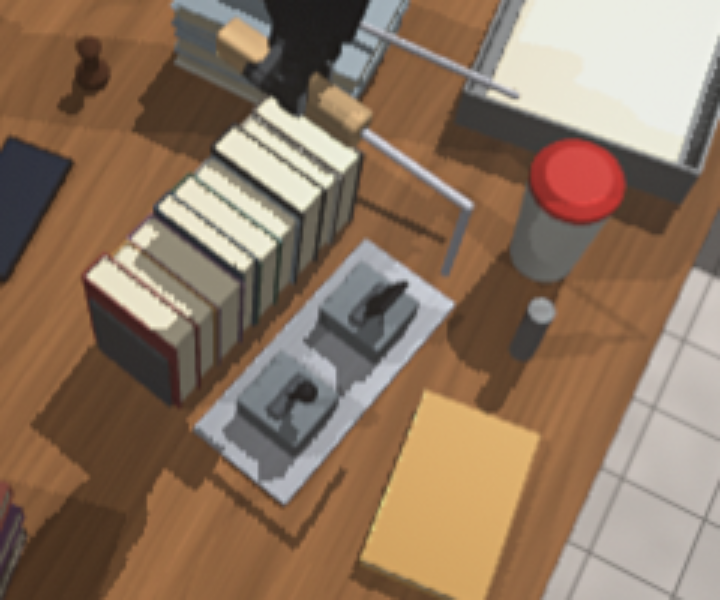

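The leg is 60 mm beyond the hinge and in line with the paddle's middle (crop (455,240)). Lowering it now.

Call:
jog_arm(
  rows=[
    [35,0,0,0],
    [70,0,0,0],
    [100,0,0,0],
    [120,0,0,0],
    [128,1,0,0],
    [128,1,0,0],
    [128,1,0,0],
  ],
)

```text
time_s: 6.8
eef_pos: [0.6032, 0.1, 0.3378]
eef_rot: [-2.814, 1.569, 0.131]
wrist_force: [0.8, -0.1, -1.6]
finger_gap: 0.0244
```

```bash
python3 -c "
from h import *
need([.694-.158*.981,.0835+.158*.194,.335],-11.2)
d=get_image('side');save('s5',d)
t=get_image('top');save('t5',t)
for d in(d,t):
  C=cloud(d);x,y,z=C[...,0],C[...,1],C[...,2]
  m=(x>.69)&(x<.8)&(y<.15)&(y>.0)&(z>.05)&(z<.33);Q=C[m];print(len(Q));print(Q[np.argsort(Q[:,0])][::max(1,len(Q)//14)].round(3).tolist())
cv2.imwrite('pics/s5c.png',cv2.resize(cv2.imread('pics/s5.png')[100:300,170:410],None,fx=3,fy=3))"
```

```text
t 6.8 pos [0.6032 0.1    0.3378] rodyaw -11.22 tilt [ 1.5e-03  2.0e-04 -1.0e+00] gap 0.0244 F [ 0.8 -0.1 -1.6]
shift [ 2.7 -1.4 65.8] turn -0.0004
240
[[0.691, 0.081, 0.173], [0.698, 0.069, 0.051], [0.703, 0.066, 0.074], [0.707, 0.077, 0.173], [0.711, 0.062, 0.084], [0.714, 0.077, 0.179], [0.717, 0.078, 0.175], [0.72, 0.073, 0.085], [0.724, 0.074, 0.178], [0.738, 0.075, 0.177], [0.75, 0.068, 0.174], [0.754, 0.069, 0.106], [0.756, 0.065, 0.175], [0.758, 0.07, 0.15], [0.76, 0.069, 0.123]]
121
[[0.692, 0.064, 0.052], [0.704, 0.068, 0.07], [0.708, 0.068, 0.073], [0.711, 0.068, 0.084], [0.714, 0.059, 0.092], [0.719, 0.072, 0.092], [0.73, 0.072, 0.178], [0.736, 0.07, 0.174], [0.741, 0.075, 0.181], [0.747, 0.073, 0.177], [0.752, 0.07, 0.177], [0.753, 0.069, 0.103], [0.754, 0.068, 0.133], [0.754, 0.067, 0.147], [0.756, 0.066, 0.111], [0.761, 0.07, 0.174]]
```

View pics/s5c.png

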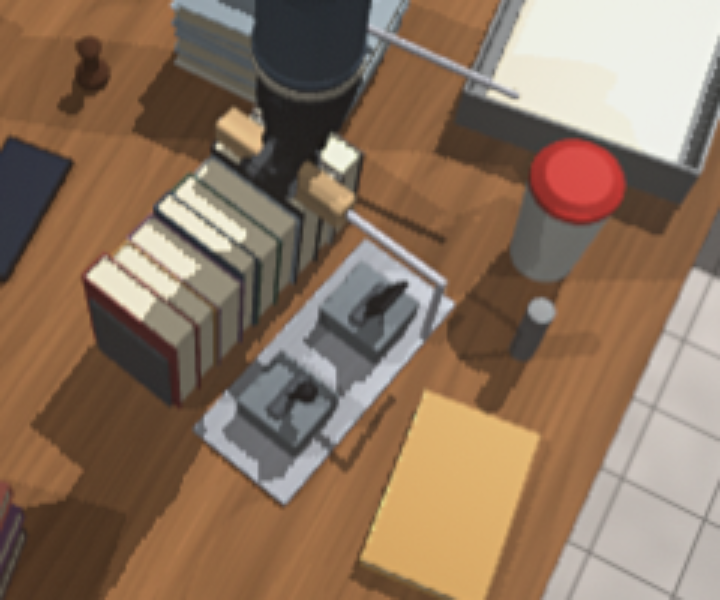

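Call:
jog_arm(
  rows=[
    [1,-1,10,0],
    [2,-2,20,0],
    [2,-2,28,0],
    [2,-2,36,0],
    [2,-2,44,0],
    [2,-2,50,0],
    [2,-2,56,0],
    [2,-2,60,0],
    [2,-2,60,0],
  ],
)

```text
time_s: 8.02
eef_pos: [0.5443, 0.1141, 0.3348]
eef_rot: [-0.589, 1.571, 2.358]
wrist_force: [1.8, -0.4, 0.4]
finger_gap: 0.0249
```

```bash
cat > p.py <<'E'
from h import *
import sys
need([.694-.158*.981,.0835+.158*.194,.335],-11.2)
k=sys.argv[1]
d=get_image('side');save('s'+k,d)
t=get_image('top');save('t'+k,t)
for d in(d,t):
  C=cloud(d);x,y,z=C[...,0],C[...,1],C[...,2]
  hsv=cv2.cvtColor(d['image'],cv2.COLOR_RGB2HSV)
  m=(x>.64)&(x<.8)&(y<.13)&(y>.04)&(z>.055)&(z<.15)
  m&=hsv[...,2]<90
  Q=C[m];print(len(Q));print(Q[np.argsort(Q[:,0])][::max(1,len(Q)//14)].round(3).tolist())
  m=(x>.45)&(x<.68)&(y>-.13)&(y<.22)&(z>.125)&(z<.15);P=C[m];print('row',cv2.minAreaRect((P[:,:2]*1000).astype(np.float32)))
cv2.imwrite('pics/s%sc.png'%k,cv2.resize(cv2.imread('pics/s%s.png'%k)[100:300,170:410],None,fx=3,fy=3))
E
python3 p.py 6
```

```text
t 8.03 pos [0.5443 0.1141 0.3348] rodyaw -11.18 tilt [-1.e-04  1.e-04 -1.e+00] gap 0.0249 F [ 1.8 -0.4  0.4]
shift [-0.2  1.   5.2] turn 0.0004
125
[[0.671, 0.072, 0.093], [0.674, 0.069, 0.077], [0.676, 0.07, 0.083], [0.678, 0.073, 0.086], [0.679, 0.088, 0.092], [0.68, 0.103, 0.091], [0.681, 0.084, 0.083], [0.682, 0.1, 0.086], [0.683, 0.103, 0.088], [0.685, 0.101, 0.086], [0.686, 0.067, 0.068], [0.687, 0.089, 0.067], [0.688, 0.079, 0.073], [0.69, 0.089, 0.069], [0.692, 0.078, 0.066], [0.695, 0.082, 0.105]]
row ((558.5322265625, 58.802406311035156), (263.70977783203125, 110.11967468261719), 78.68299102783203)
75
[[0.669, 0.07, 0.093], [0.671, 0.075, 0.095], [0.673, 0.077, 0.09], [0.674, 0.085, 0.095], [0.675, 0.088, 0.091], [0.677, 0.068, 0.083], [0.677, 0.085, 0.092], [0.679, 0.07, 0.084], [0.682, 0.091, 0.083], [0.684, 0.076, 0.075], [0.686, 0.091, 0.077], [0.688, 0.079, 0.068], [0.691, 0.089, 0.069], [0.693, 0.077, 0.058], [0.695, 0.085, 0.094]]
row ((550.449951171875, 14.966842651367188), (174.2357940673828, 108.35891723632812), 79.30517578125)
```

View pics/s6c.png

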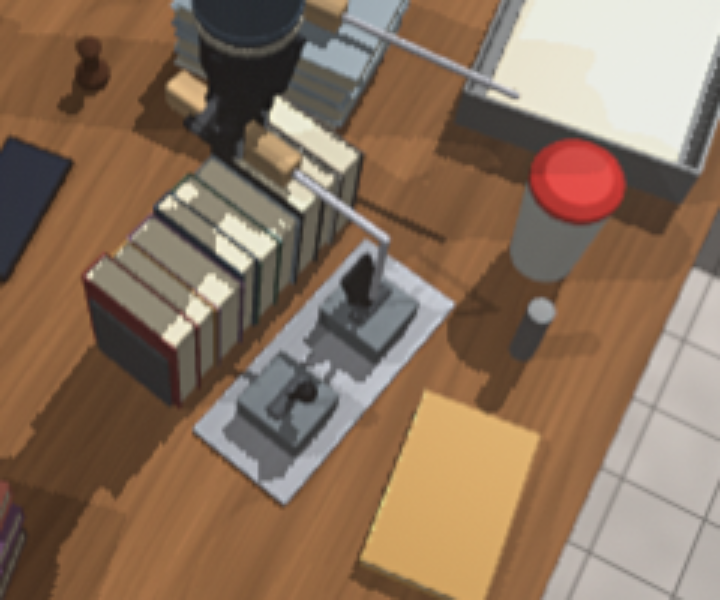

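The tip has moved about 45 mm, to roughly 0.87 rad, and the row has not moved. I pull a little more, up to the stop.

Call:
jog_arm(
  rows=[
    [0,0,2,0],
    [0,0,4,0],
    [0,0,6,0],
    [0,0,8,0],
    [0,0,8,0],
    [0,0,8,0],
  ],
)

```text
time_s: 8.88
eef_pos: [0.5368, 0.1156, 0.3349]
eef_rot: [-2.716, 1.57, 0.23]
wrist_force: [3.8, -1.9, 1.0]
finger_gap: 0.0246
```

```bash
python3 p.py 7
```

```text
t 8.88 pos [0.5368 0.1156 0.3349] rodyaw -11.18 tilt [ 6.e-04  1.e-04 -1.e+00] gap 0.0246 F [ 3.8 -1.9  1. ]
shift [-0.1  1.  -2.5] turn 0.0003
121
[[0.669, 0.072, 0.092], [0.672, 0.072, 0.088], [0.674, 0.08, 0.087], [0.675, 0.078, 0.086], [0.676, 0.086, 0.093], [0.678, 0.101, 0.092], [0.679, 0.099, 0.09], [0.68, 0.093, 0.083], [0.681, 0.097, 0.084], [0.682, 0.094, 0.084], [0.683, 0.088, 0.077], [0.685, 0.069, 0.062], [0.686, 0.077, 0.068], [0.688, 0.085, 0.069], [0.691, 0.082, 0.064], [0.697, 0.086, 0.095]]
row ((558.5084228515625, 58.75769805908203), (262.7506408691406, 109.46469116210938), 78.77877044677734)
87
[[0.667, 0.07, 0.09], [0.669, 0.08, 0.093], [0.67, 0.085, 0.089], [0.672, 0.08, 0.092], [0.673, 0.068, 0.078], [0.675, 0.085, 0.09], [0.676, 0.073, 0.085], [0.679, 0.091, 0.084], [0.682, 0.068, 0.074], [0.684, 0.094, 0.075], [0.686, 0.074, 0.066], [0.688, 0.084, 0.07], [0.69, 0.079, 0.063], [0.691, 0.088, 0.09], [0.694, 0.077, 0.058]]
row ((551.005859375, 18.354904174804688), (181.23196411132812, 108.60630798339844), 79.4881820678711)
```

View pics/s7c.png

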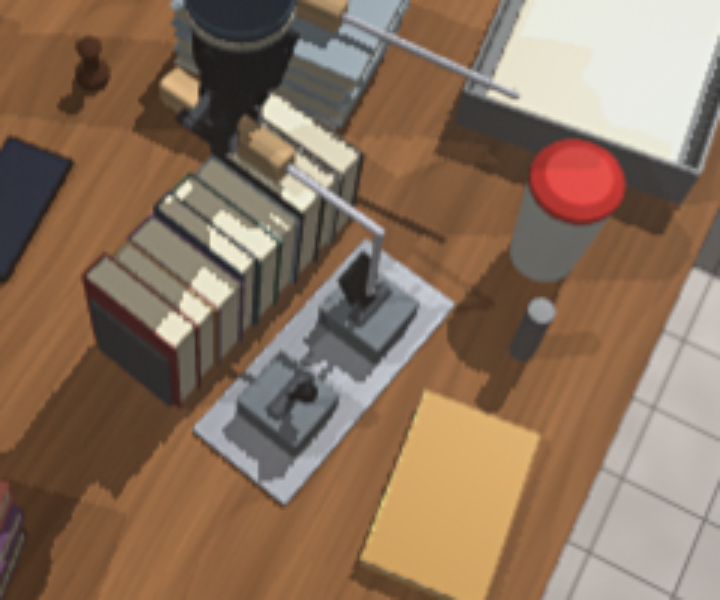

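The force doubled while the tip barely moved (x about 0.668, which matches fully over), so the lever is at its stop. I back off, lift and return.

Call:
jog_arm(
  rows=[
    [0,0,-10,0],
    [0,0,-25,0],
    [0,0,-35,0],
    [-20,0,-40,0],
    [-60,0,-40,0],
    [-100,0,-40,0],
    [-130,0,-40,0],
    [-130,0,-40,0],
  ],
)

```text
time_s: 9.98
eef_pos: [0.5765, 0.1077, 0.4667]
eef_rot: [-2.653, 1.567, 0.293]
wrist_force: [0.2, -0.1, -2.0]
finger_gap: 0.0245
```

```bash
python3 p.py 8; python3 -c "
from h import *
need([.460+.012*.9885,-.315+.012*.151,.465],8.7)"
```

```text
t 9.97 pos [0.5765 0.1077 0.4667] rodyaw -11.21 tilt [ 0.0034  0.001  -1.    ] gap 0.0245 F [ 0.2 -0.1 -2. ]
shift [131.6   1.2  38.5] turn -0.0001
140
[[0.669, 0.076, 0.091], [0.672, 0.071, 0.083], [0.675, 0.084, 0.088], [0.676, 0.076, 0.085], [0.678, 0.102, 0.09], [0.679, 0.072, 0.077], [0.681, 0.098, 0.082], [0.682, 0.089, 0.081], [0.683, 0.078, 0.064], [0.685, 0.097, 0.076], [0.686, 0.1, 0.077], [0.688, 0.085, 0.069], [0.69, 0.088, 0.066], [0.693, 0.102, 0.061]]
row ((558.1015625, 57.213409423828125), (261.146728515625, 110.16410827636719), 79.25724029541016)
75
[[0.667, 0.07, 0.093], [0.668, 0.078, 0.088], [0.67, 0.085, 0.09], [0.672, 0.08, 0.092], [0.673, 0.085, 0.089], [0.674, 0.067, 0.085], [0.676, 0.078, 0.088], [0.677, 0.07, 0.081], [0.68, 0.086, 0.083], [0.681, 0.073, 0.076], [0.683, 0.066, 0.066], [0.685, 0.078, 0.073], [0.687, 0.071, 0.064], [0.689, 0.079, 0.067], [0.693, 0.084, 0.062]]
row ((548.3717651367188, 2.2074356079101562), (148.1776123046875, 108.6039047241211), 79.15532684326172)
t 10.07 pos [0.5758 0.1077 0.4639] rodyaw -11.19 tilt [-1.2e-03 -2.0e-04 -1.0e+00] gap 0.0246 F [-0.3  0.7 -1.6]
shift [ -0.9 433.1  20.3] turn -0.3471
```

View pics/s8c.png

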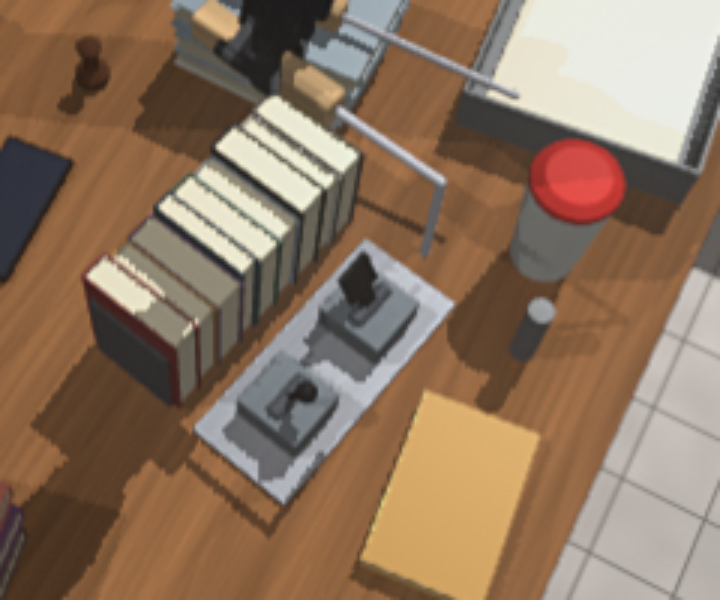

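The paddle stays over, the ball lever is unmoved and the row is in place. Returning to the stack.

Call:
jog_arm(
  rows=[
    [0,43,2,-0.03],
    [0,95,4,-0.08],
    [0,147,7,-0.13],
    [0,199,9,-0.18],
    [0,251,12,-0.23],
    [0,303,14,-0.28],
    [0,355,17,-0.32],
    [0,407,19,-0.347],
    [0,433,20,-0.347],
    [0,433,20,-0.347],
  ],
)

```text
time_s: 11.32
eef_pos: [0.471, -0.3154, 0.4628]
eef_rot: [-0.341, 1.567, 2.948]
wrist_force: [0.7, 0.2, -1.3]
finger_gap: 0.0244
```

```bash
python3 -c "
from h import *
need([.460+.012*.9885,-.315+.012*.151,.301],8.7)
for n in('side','top'):
  d=get_image(n);save(n[0]+'9',d)
  C=cloud(d);x,y,z=C[...,0],C[...,1],C[...,2]
  m=(x>.38)&(x<.7)&(y<-.22)&(y>-.4)&(z>.15)&(z<.33);Q=C[m];print(len(Q));print(Q[np.argsort(Q[:,0])][::max(1,len(Q)//16)].round(3).tolist())
cv2.imwrite('pics/s9c.png',cv2.resize(cv2.imread('pics/s9.png')[160:360,20:260],None,fx=3,fy=3))"
```

```text
t 11.32 pos [ 0.471  -0.3154  0.4628] rodyaw 8.45 tilt [-3.3e-03  6.0e-04 -1.0e+00] gap 0.0244 F [ 0.7  0.2 -1.3]
shift [161.8  -1.8  -1.7] turn -0.0044
849
[[0.394, -0.339, 0.307], [0.469, -0.303, 0.315], [0.476, -0.324, 0.311], [0.48, -0.326, 0.285], [0.484, -0.329, 0.299], [0.49, -0.302, 0.312], [0.497, -0.31, 0.312], [0.504, -0.303, 0.31], [0.512, -0.302, 0.313], [0.519, -0.32, 0.289], [0.526, -0.308, 0.313], [0.529, -0.312, 0.296], [0.553, -0.306, 0.304], [0.58, -0.3, 0.302], [0.607, -0.297, 0.303], [0.628, -0.294, 0.304], [0.633, -0.292, 0.207]]
1170
[[0.388, -0.312, 0.285], [0.398, -0.31, 0.287], [0.406, -0.331, 0.311], [0.414, -0.317, 0.313], [0.424, -0.328, 0.311], [0.432, -0.314, 0.312], [0.44, -0.305, 0.3], [0.45, -0.321, 0.311], [0.49, -0.302, 0.313], [0.499, -0.317, 0.314], [0.508, -0.308, 0.311], [0.517, -0.292, 0.299], [0.525, -0.305, 0.315], [0.557, -0.3, 0.305], [0.593, -0.297, 0.303], [0.624, -0.288, 0.284], [0.631, -0.286, 0.234]]
```

View pics/s9c.png

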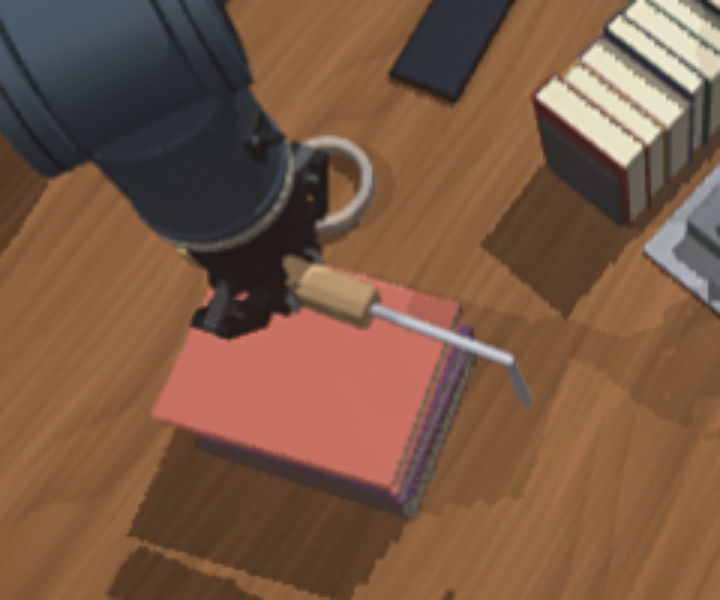

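The rod is still level in the hand and over its stack. I lower it gently.

Call:
jog_arm(
  rows=[
    [40,-1,-1,0],
    [80,-1,-1,0],
    [115,-1,-1,0],
    [140,-1,-1,0],
    [152,-1,-1,0],
    [157,-1,-1,0],
    [160,-1,-1,0],
    [162,-1,-1,0],
    [162,-1,-1,0],
  ],
)

```text
time_s: 12.55
eef_pos: [0.4731, -0.312, 0.3031]
eef_rot: [2.545, 1.57, -0.445]
wrist_force: [-0.0, 0.6, -1.2]
finger_gap: 0.0245
```

```bash
python3 -c "
from h import *
need([.460+.012*.9885,-.315+.012*.151,.301],8.7)"
```

```text
t 12.55 pos [ 0.4731 -0.312   0.3031] rodyaw 8.69 tilt [ 6.e-04 -3.e-04 -1.e+00] gap 0.0245 F [-0.   0.6 -1.2]
shift [2.1 1.  1.4] turn -0.0002
```

Force is still −1.2 N, so it hasn't landed. I lower it a bit more.

Call:
jog_arm(
  rows=[
    [1,0,0,0],
    [2,0,0,0],
    [2.5,0,0,0],
    [2.5,0,0,0],
  ],
)

```text
time_s: 13.05
eef_pos: [0.4734, -0.312, 0.3011]
eef_rot: [2.54, 1.569, -0.45]
wrist_force: [-0.1, 1.5, 8.3]
finger_gap: 0.0242
```

Contact now reads 8 N. I release.

Call:
jog_arm(
  rows=[
    [0,0,0,0],
    [0,0,0,0],
    [0,0,0,0],
    [0,0,0,0],
    [0,0,0,0],
    [0,0,0,0],
    [0,0,0,0],
  ],
  hand=-1,
)

```text
time_s: 13.92
eef_pos: [0.4731, -0.3119, 0.3002]
eef_rot: [-1.35, 1.571, 1.943]
wrist_force: [0.7, -0.7, -0.2]
finger_gap: 0.0854
```

Call:
jog_arm(
  rows=[
    [-8,0,0,0],
    [-25,0,0,0],
    [-60,0,0,0],
    [-110,0,0,0],
    [-150,0,0,0],
    [-150,0,50,0],
    [-150,0,80,0],
    [-150,0,80,0],
  ],
)

```text
time_s: 14.92
eef_pos: [0.3917, -0.3247, 0.4512]
eef_rot: [1.673, 1.57, -1.32]
wrist_force: [1.1, 0.3, -0.5]
finger_gap: 0.0857
```

```bash
python3 p.py 10
python3 - <<'E'
from h import *
print(observe()['finger_gap'],observe()['wrist_force'])
for n in('side','top'):
    d=get_image(n);save(n[0]+'11',d)
    C=cloud(d);x,y,z=C[...,0],C[...,1],C[...,2]
    hsv=cv2.cvtColor(d['image'],cv2.COLOR_RGB2HSV)
    m=(x>.35)&(x<.6)&(y>-.45)&(y<-.2)&(z>.137)&(z<.17)&(hsv[...,0]>10)&(hsv[...,0]<25)
    H=C[m]; print(n,len(H),cv2.minAreaRect((H[:,:2]*1000).astype(np.float32)),np.median(H[:,2]))
    m=(x>.54)&(x<.66)&(y>-.35)&(y<-.24)&(z>.1)&(z<.17);Q=C[m];print(Q[::max(1,len(Q)//8)].round(3).tolist())
E
```

```text
t 14.93 pos [ 0.3917 -0.3247  0.4512] rodyaw 8.51 tilt [ 2.e-04 -8.e-04 -1.e+00] gap 0.0857 F [ 1.1  0.3 -0.5]
shift [ 115.9 -412.3 -210.6] turn 0.344
141
[[0.668, 0.072, 0.091], [0.673, 0.071, 0.084], [0.674, 0.072, 0.09], [0.676, 0.087, 0.09], [0.678, 0.079, 0.081], [0.679, 0.088, 0.085], [0.68, 0.08, 0.082], [0.682, 0.085, 0.075], [0.683, 0.1, 0.074], [0.685, 0.092, 0.072], [0.686, 0.084, 0.069], [0.688, 0.092, 0.069], [0.689, 0.078, 0.063], [0.692, 0.103, 0.065], [0.697, 0.088, 0.06]]
row ((559.1931762695312, 58.39997100830078), (262.2868347167969, 109.32604217529297), 78.71528625488281)
105
[[0.667, 0.07, 0.091], [0.67, 0.085, 0.091], [0.67, 0.09, 0.088], [0.672, 0.075, 0.091], [0.673, 0.085, 0.088], [0.675, 0.095, 0.091], [0.676, 0.083, 0.089], [0.677, 0.1, 0.094], [0.679, 0.088, 0.086], [0.682, 0.073, 0.075], [0.683, 0.099, 0.082], [0.685, 0.081, 0.071], [0.687, 0.099, 0.074], [0.689, 0.079, 0.066], [0.692, 0.09, 0.063]]
row ((558.8695068359375, 57.27018737792969), (260.4225158691406, 108.03497314453125), 79.01253509521484)
0.08536959391472373 [ 0.17171963  0.27726343 -0.02977049]
side 689 ((461.54656982421875, -313.6205749511719), (142.0924835205078, 26.59419822692871), 8.585336685180664) 0.1489879374610051
[[0.541, -0.298, 0.138], [0.554, -0.301, 0.136], [0.578, -0.292, 0.134], [0.542, -0.317, 0.119], [0.6, -0.295, 0.14], [0.613, -0.293, 0.141], [0.622, -0.292, 0.134], [0.544, -0.34, 0.121], [0.545, -0.35, 0.122]]
top 737 ((493.25018310546875, -306.7659912109375), (206.54383850097656, 27.5894832611084), 9.133733749389648) 0.14950255387944097
[[0.631, -0.283, 0.134], [0.622, -0.285, 0.141], [0.61, -0.287, 0.141], [0.595, -0.292, 0.139], [0.58, -0.293, 0.141], [0.566, -0.296, 0.138], [0.551, -0.3, 0.139], [0.542, -0.302, 0.14], [0.541, -0.344, 0.118]]
```

View pics/s11.png

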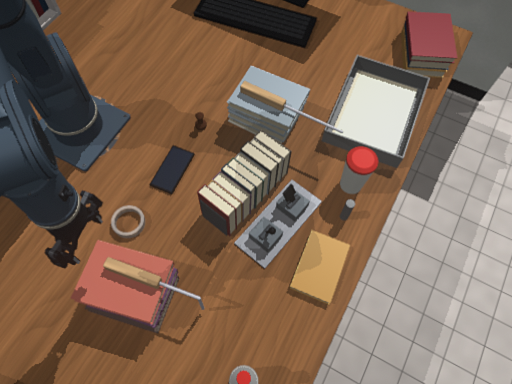

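The rod lies flat at (137,272) within 2 mm of its start. The paddle is over at (292,195), the ball lever is unchanged at (268,233), and the arm is clear.

```bash
python3 -c "
from h import *
print(finish_job())"
```

```text
the job is handed in; nothing more can be done
None
```

I lifted the bent rod off the red stack and reached over the book row with it. The rod's leg pulled the paddle over to its stop, and I then laid the rod back on its stack and handed the job in at about 15 s of the 46 s allowed. `finish_job()` gives no verdict, so the result rests on my own checks:

- **Paddle:** its tip moved from x 0.716 to about 0.668, which matches fully over (about 1.0 rad). While pulling, the wrist force rose to about 4 N as the tip stopped moving, and the lever stayed over after release.
- **Ball lever:** it looks unchanged in the pictures; I did not measure its angle.
- **Book row:** its centre is within about 2 mm of the start, and the later readings stay at the same angle.
- **Rod:** the handle is about 2 mm from where it lay. It is flat, with its top at 0.149 m, and the heading is within about 0.5 degrees.
- **Robot:** the gripper is open and well clear, with near-zero wrist force.

One reading disagreed: the top camera's outline of the handle also took in the metal rod, so its length there came out too long. I used the side camera for the handle's centre.

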